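# Close a vacuum manifold place with its inlet disc and lock ring

## Robot

A 6-joint arm with a two-finger parallel gripper is mounted at the origin on the work surface. World frame = base frame: x ahead of the robot, y to its left, z up, the work surface at z = 0. Lengths are in m, angles in rad, forces in N, time in s.
With the tool pointing down it reaches from about 0.225 to 0.725 m from the base axis. Payload 3.1 kg.
Tool frame: the origin (TCP) lies at the very end of the fingers, on their centre line; the grasp point (between the pads) lies 19 mm behind it; z points along the fingers, y is the line along which they close (so a half turn about z gives the same grasp; the last joint's range is limited). The gripper opens to 85 mm and grips with 20 to 120 N. Pads are 22 mm wide; open, the fingers measure 114 mm over their backs; the gripper's body (76 mm by 85 mm) begins 54 mm behind the grasp point. The pads swing forward as they close: fully open they stand 13 mm farther back than shut.
Start: joints at [-1.454, 0.048, 0.099, 1.622, 0, 1.443], TCP at [0.127, -0.509, 0.231] pointing down, gripper open.
Joint ranges: [-2.91, 2.91], [-0.99, 1.94], [-1.21, 1.42], [-2.12, 2.29], [-1.49, 1.47], [-3.14, 3.14]. Speed limits (rad/s): [2.79, 2.79, 3.14, 3.14, 3.14, 3.14].

## Interface

Orientations are given as a unit quaternion [x, y, z, w].
In Python, from cell import robot gives the robot as it stands. The module is installed in compiled form; this text tells all that it offers.
- The arm moves only by the shell command python3 -m pendant 'ROWS' [OPENING]. ROWS is JSON, a list of rows, each a list of 2 entries, a list of its own where there are three numbers: the shift along the world's x, y, z in units of 30 mm (1.0 is 30 mm), then the turn, a rotation vector about the world's x, y, z in units of 5 degrees (1.0 is 5 degrees). A call has 1 to 20 rows; each row is the pose to reach, as a shift and turn from the pose commanded when the call began; what a row does not reach only later rows make up. A row lasts 1/10 s, in which the tool goes at most 50 mm and 8.59 degrees, less where a joint would pass 70% of its speed; a pose out of reach is approached as far as the arm can. A call with a gripper value outside its range is refused whole. OPENING is the opening, from 0 (shut) to 1 (fully open), set as the call begins (- or left out, the last holds). The fingers move at their own pace and stop on an object; the grip force is fixed at half the most. Time passes only in rows, so rows that repeat a pose let the fingers close. It gives the time, the measured TCP pose, the force, the opening and the grip force at its end, in the units of the state.
- robot.get_obs(): the state, without advancing time (a new reading comes with each control period).
- robot.snapshot(name): name is "scene" or "top" or "wrist"; returns a dict with "color" (420x560x3 uint8, blue, green, red), "fx", "fy", "cx", "cy" (pixels), "k1" (the pictures are not rectified: a ray, as slopes to the right and down, at radius r is drawn at 1 + k1 r^2 times it, then the intrinsics apply), "camera_from_world" (4x4, takes a point from world to camera coordinates). Camera axes: x right, y up, looking along -z (the intrinsics and any distortion apply to the point x, -y, -z); pixel columns grow to the right and rows downward; lengths in m; the calibration is good to about 2 mm. A picture is of the moment at which its call begins. There is no depth.
- robot.hand_in(): hands the job in; it is judged then, once.
The state is a dict: "clock": time; "joint_pos": joint angles; "qvel": joint speeds; "joint_torque": joint torques, N m; "tcp_pos": TCP position; "tool_rot": TCP orientation; "ft_force": force on the tool from outside, world axes, zero at the start; "torque": the same for the moment, N m; "finger_gap": finger opening in m; "grip_force": force on a finger pad.
Only numpy, scipy, OpenCV 4.12 (cv2) and the standard library are available. Lean on these libraries where they do the work, as an engineer would, in place of code of your own. Each camera call takes 0.05 s, during which the arm holds its last target. There are 200 camera calls.

## Task

One place of the three-place vacuum manifold stands open. Seat the steel inlet disc squarely in its mouth with the hose nipple up and let go of it, then put the blue lock ring over it and screw the ring clockwise until it is hand-tight by feel: firmly clamped, but never forced. Leave everything else on the bench where it is.

Things in the scene. Friction and masses are not known exactly. Their poses are not given: they have to be found in the camera images.
- mouth (a point): centre of the open mouth (any of the three places); z up; x through the middle of a gap between thread lugs (next gaps 120 and 240 degrees on; a blue dot on the shoulder marks each). Bore 33 mm wide, 28 mm deep, neck 42 mm across. The orange gasket on its rim is worn by an unknown amount: its top lies 0.75 mm below to 0.75 mm above this point. Nothing else within 90 mm at this height.
- manifold: fixed vacuum manifold: steel tube 54 mm across, 400 mm long, along its y axis, tube axis 55 mm above the bench, red stopcock levers on the -x side, three places 125 mm apart. One place is open; the two others are already closed as wanted, steel disc under blue ring (fixed, nipple tops 31 mm above the mouth point). Origin under its middle, on the bench.
- head: fixed neck of the open place; origin on its axis 40 mm below mouth, same axes. Three quick-thread lugs stand out from the neck to 53 mm across, 120 degrees apart, each 80 degrees long, with gaps of 40 degrees between. Their tops lie 2 to 6 mm below the mouth point; their undersides fall clockwise (seen from above), 17.3 mm per turn. Shoulder 55 mm across, its top 28 mm below the mouth point.
- disc_nipple (a point): loose bare-steel inlet disc, 85 to 145 g, lying flat, nipple up. This point: middle of the hose nipple, z up along it. Nipple 12 mm across, 26 mm long (barbs to 13.6 mm), on the axis. The point lies 13 mm above the flange's top, 18 mm above the flange's underside, 24 mm above the foot. Seated, it is 18 mm (+-0.75) above mouth.
- disc: the inlet disc; origin at the centre of its foot, 24 mm below disc_nipple, same axes. From the foot up: spigot 31 mm across, 6 mm long, foot chamfered to 27 mm; flange 41 mm across, 5 mm thick; nipple. The spigot enters the 33 mm bore with 1 mm of play all round until the flange lies flat on the gasket.
- ring_mid (a point): loose blue-coated steel lock ring, 0.12 to 0.21 kg, lying flat, right way up (open skirt down). This point: on its axis, half-way up, 11 mm above the bottom edge; z up; x through one pin. 22 mm high, 62 mm across, ten-sided to the grip: flats 60.5 mm apart, one facing x and every 36 degrees on. Down on the seated disc, the point is 2 mm (+-0.75) below mouth.
- ring: the lock ring; origin at the centre of its bottom edge, same axes as ring_mid. Skirt 56 mm wide inside; top plate 4 mm thick with a 30 mm hole. Three pins (8 mm wide, 4 mm thick) point inwards to 46 mm across, mid 4 mm above the edge, 120 degrees apart (white dots on top). They drop through the gaps when x matches a gap within about 10 degrees; on a lug the ring stays 5 to 9 mm high.
- ring_top (a point): ring's top, 11 mm above ring_mid. From the gap the ring turns clockwise (seen from above) at one height, under 0.1 N m; 50 to 85 degrees past the gap's middle the pins wedge under the lugs and resistance climbs steeply. Where depends on the worn gasket: feel it. Hand-tight is 0.3 to 0.5 N m, some 5 degrees on; past 0.7 N m it is forced. It stays tight.
- petri_dish: bystander: clear dish, 86 mm across, 14 mm high; origin under its centre.
- blank_plug: bystander: red blanking plug, 41 mm across, 19 mm high, not to be used; origin under its centre.
- tweezers: bystander: steel tweezers, 125 mm long, 6 mm high, lying flat; origin near the middle, x along them.
- tube_rack: bystander: white rack, 125 mm square, with blue-capped tubes, 120 mm high; origin under its centre.
- beaker: bystander: glass beaker, 68 mm across, 90 mm high; origin under its centre.
There are look-alikes about, which are no part of the job. Leave any red or yellow look-alike of the disc alone.

How it is judged:
On the way, in this order (a step that is already met when the one before it is completed fails the run):
1. the disc lies squarely in the mouth, nipple up, let go, before the ring is brought over it (z of disc_nipple in the frame of mouth between 0.016 and 0.02 m and horizontal distance between disc_nipple and mouth below 0.0025 m and angle between disc_nipple's own z axis and vertical below 0.06 rad and contact force between the fingers and disc below 0.2 N and distance between ring_mid and mouth above 0.06 m), for 0.2 s.
2. the ring is down over the seated disc, level, its pins below the lugs' tops (z of disc_nipple in the frame of mouth between 0.016 and 0.02 m and horizontal distance between disc_nipple and mouth below 0.0025 m and angle between each of disc_nipple, ring_mid's own z axis and vertical below 0.06 rad and z of ring_mid in the frame of mouth between -0.005 and 0.001 m and horizontal distance between ring_mid and mouth below 0.003 m), for 0.2 s.
At the end, for the whole second after the job is handed in: disc in the mouth, nipple up (nipple point 16-20 mm above the mouth point, 2.5 mm from its axis, tilt < 0.06 rad); ring over it (mid point -5 to +1 mm from the mouth point, 3 mm from the axis, tilt < 0.06 rad), clamping the disc with over 15 N; both at rest (all of step 2 and contact force between ring and disc above 15 N and linear speed of each of ring, disc below 0.01 m/s); the robot touches nothing.
It fails at once if the ring clamps or presses the disc with more than 70 N (forced) (contact force between ring and disc above 70 N).
It fails at once if a bystander is shifted more than 25 mm (distance of any of petri_dish, blank_plug, tweezers, tube_rack, beaker from where it was at the start of the episode above 0.025 m).
It also fails if it takes over 72 s, if anything falls off the work surface, if the arm or the gripper's body presses on something with over 40 N, if the wrist force passes 120 N, or if a joint passes its speed limit or range.

## Working session

There is one attempt and no reset: what is moved stays moved. The work goes in short steps, Python scripts to look and compute and a shell command to move; the robot and the scene stay as the last step left them, time stands still between calls to the robot, and variables do not carry over. Pictures are saved under pics/ and viewed, at most 10 in all, crops included, and the job is handed in when it is done.

```bash
mkdir -p pics; cat > h.py <<'E'
import numpy as np, cv2
from cell import robot
def snap(n,f=None):
    s=robot.snapshot(n)
    if f: cv2.imwrite('pics/'+f,s['color'])
    return s
def ray(s,u,v):
    K=np.array([[s['fx'],0,s['cx']],[0,s['fy'],s['cy']],[0,0,1.]])
    d=np.array([(u-s['cx'])/s['fx'],(v-s['cy'])/s['fy']]); p=d.copy()
    for _ in range(30): p=d/(1+s['k1']*(p@p))
    M=np.array(s['camera_from_world']); R=M[:3,:3]; 
    return -R.T@M[:3,3], R.T@np.array([p[0],-p[1],-1.])
def at(s,u,v,z):
    o,d=ray(s,u,v); return o+d*(z-o[2])/d[2]
def px(s,P):
    M=np.array(s['camera_from_world']); c=M[:3,:3]@np.array(P)+M[:3,3]
    p=np.array([c[0],-c[1]])/-c[2]; p=p*(1+s['k1']*(p@p))
    return np.array([p[0]*s['fx']+s['cx'],p[1]*s['fy']+s['cy']])
E
python3 - <<'E'
from h import *
import pickle
a=snap('top');b=snap('scene')
pickle.dump((a,b),open('s0.pkl','wb'))
for n,s in (('top',a),('scene',b)):
    cv2.imwrite(f'pics/{n}0.png',cv2.resize(s['color'],(800,600),interpolation=cv2.INTER_CUBIC))
    print(ray(s,280,210), s['fx'],s['k1'])
print(robot.get_obs())
E
```

```text
(array([ 0.30628578, -0.02178174,  1.09561366]), array([ 0.17164183, -0.00277429, -0.98518703])) 442.5316943340578 -0.04519887657382996
(array([1.07201474, 0.65471745, 1.2596146 ]), array([-0.39372333, -0.45722813, -0.79745796])) 513.953045317831 -0.041184257413876386
{'clock': 0.1, 'joint_pos': array([-1.45379675e+00,  4.86964240e-02,  9.77225671e-02,  1.62200889e+00,
        2.63635499e-05,  1.44299403e+00]), 'qvel': array([-0.0002134 , -0.00222603,  0.00249241, -0.00011648,  0.00029102,
       -0.00092493]), 'joint_torque': array([ 2.81944805e-03, -3.39851904e+01,  3.20935142e+01,  1.57612975e-02,
       -4.17758440e-05,  2.64855487e-06]), 'tcp_pos': array([ 0.12716935, -0.50878259,  0.23020795]), 'tool_rot': array([ 9.92517762e-01,  1.22095441e-01,  1.90863652e-05, -1.09312295e-03]), 'ft_force': array([ 0.09362192, -0.28858647,  0.74579931]), 'torque': array([-0.00138079, -0.00797813, -0.0113872 ]), 'grip_force': 0.0, 'finger_gap': 0.08555908278230177}
```

View pics/top0.png

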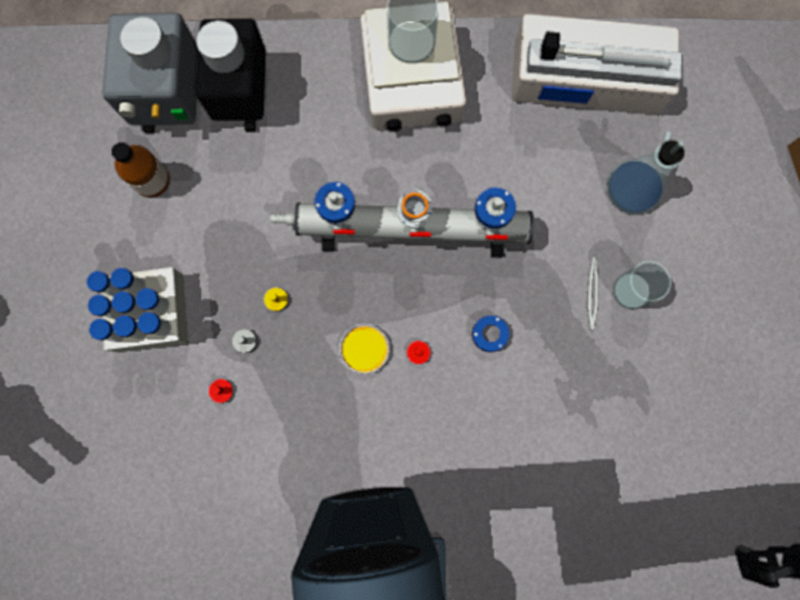

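View pics/scene0.png

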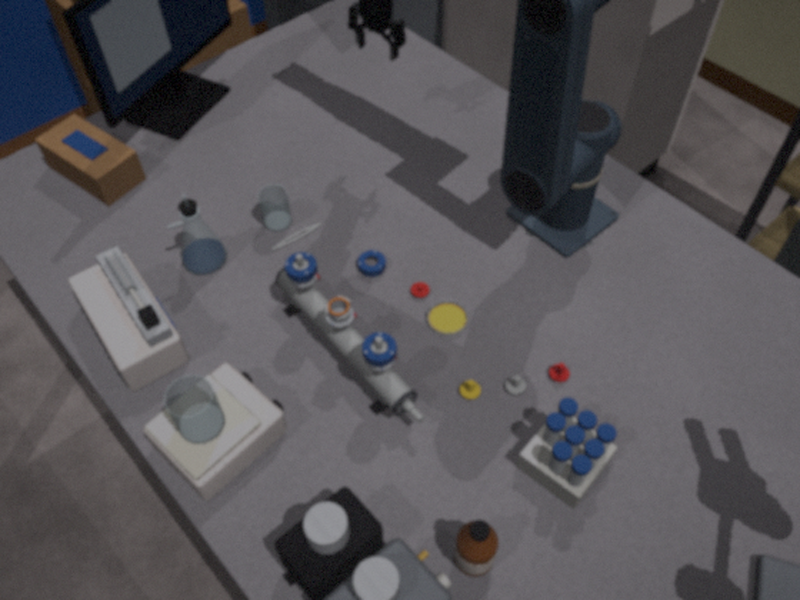

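Top view: steel disc at about (245,341), open mouth with orange gasket at (415,206), loose blue ring at (491,334). Yellow and red look-alikes lie near the disc. I'll enlarge these.

```bash
python3 - <<'E'
from h import *
import pickle
a,b=pickle.load(open('s0.pkl','rb'))
def crop(s,u,v):  # 40x40 -> 266x10*... scale 6.65
    return cv2.resize(s['color'][v-21:v+21,u-21:u+21],(266,266),interpolation=cv2.INTER_CUBIC)
c=[(a,171,238),(a,291,144),(a,344,233),(b,360,268),(b,238,218),(b,260,184)]
im=[crop(*k) for k in c]
cv2.imwrite('pics/m0.png',np.vstack([np.hstack(im[:3]),np.hstack(im[3:])]))
def tri(u1,v1,u2,v2):
    o1,d1=ray(a,u1,v1);o2,d2=ray(b,u2,v2)
    t=np.linalg.lstsq(np.c_[d1,-d2],o2-o1,rcond=None)[0]
    return o1+d1*t[0],o2+d2*t[1]
k=.7
print('mouth',tri(415*k,206*k,340*k,305*k)); print('disc',tri(246*k,340*k,515*k,383*k)); print('ring',tri(491*k,334*k,371*k,263*k))
E
```

```text
mouth (array([ 0.61864976, -0.04913645,  0.15286533]), array([ 0.61702221, -0.04713911,  0.15226811]))
disc (array([0.42717547, 0.24158481, 0.01344161]), array([0.42509857, 0.24387125, 0.01376605]))
ring (array([ 0.43434663, -0.18147738,  0.01022908]), array([ 0.43459657, -0.18177792,  0.01030279]))
```

View pics/m0.png

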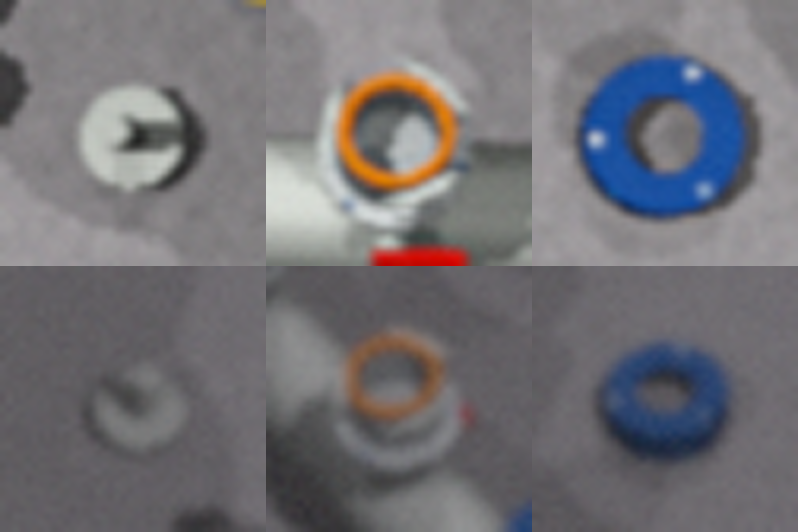

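The crops show the disc flange centred at crop (131,137), the gasket ring at (398,130) and the ring's hole at (664,135) with white dots at (692,73), (596,139) and (704,190).

```bash
python3 - <<'E'
from h import *
import pickle
a,b=pickle.load(open('s0.pkl','rb'))
f=lambda u,v,x,y,i,j:(u-21+(x-266*i)/6.333-.5*0, v-21+(y-266*j)/6.333)
D=at(a,*f(171,238,131,137,0,0),.011);D2=at(b,*f(360,268,140,407,0,1),.011)
R=at(a,*f(344,233,664,135,2,0),.022);R2=at(b,*f(260,184,664,391,2,1),.022)
dots=[at(a,*f(344,233,x,y,2,0),.022) for x,y in((692,73),(596,139),(704,190))]
p=f(291,144,398,130,1,0);q=f(238,218,394,376,1,1)
o1,d1=ray(a,*p);o2,d2=ray(b,*q);t=np.linalg.lstsq(np.c_[d1,-d2],o2-o1,rcond=None)[0]
print('disc',D,D2,'ring',R,R2,'mouth',o1+d1*t[0],o2+d2*t[1])
c=np.mean(dots,0);print(c,[np.degrees(np.arctan2(*(d-c)[1::-1])) for d in dots],[np.linalg.norm(d-c) for d in dots])
s=snap('wrist');M=np.array(s['camera_from_world']);o=robot.get_obs();from scipy.spatial.transform import Rotation as Ro
T=Ro.from_quat(o['tool_rot']).as_matrix();print('cam in tool',T.T@(-M[:3,:3].T@M[:3,3]-o['tcp_pos']));print(M[:3,:3]@T,T,s['fx'])
print('to disc units',(D-o['tcp_pos'])/.03)
E
```

```text
disc [0.42590525 0.24589798 0.011     ] [0.42516623 0.2466797  0.011     ] ring [ 0.43414076 -0.18013441  0.022     ] [ 0.43661679 -0.17791587  0.022     ] mouth [ 0.62105583 -0.04999663  0.15030056] [ 0.6193693  -0.0479254   0.14967716]
[ 0.43457935 -0.18015442  0.022     ] [np.float64(-26.2312439113233), np.float64(93.79027784119738), np.float64(-146.11045179447916)] [np.float64(0.026300413169760343), np.float64(0.026358773675011826), np.float64(0.026321076445965586)]
cam in tool [ 7.73763034e-02 -4.57518254e-06 -1.42570245e-01]
[[ 1.01548724e-03  9.99998859e-01 -1.11877580e-03]
 [ 9.52406454e-01 -6.26120472e-04  3.04830371e-01]
 [ 3.04829323e-01 -1.37508065e-03 -9.52406002e-01]] [[ 9.70183682e-01  2.42370743e-01 -2.14827126e-04]
 [ 2.42370702e-01 -9.70181815e-01  1.92040238e-03]
 [ 2.57027980e-04 -1.91521085e-03 -9.99998133e-01]] 336.9240989300823
to disc units [ 9.9577185  25.15836057 -7.31125931]
```

```bash
python3 -m pendant '[[[1,3,0],[0,0,4]],[[2,6,0],[0,0,8]],[[9.96,25.16,-3.3],[0,0,33.2]],[[9.96,25.16,-3.3],[0,0,33.2]],[[9.96,25.16,-3.3],[0,0,33.2]],[[9.96,25.16,-3.3],[0,0,33.2]],[[9.96,25.16,-3.3],[0,0,33.2]],[[9.96,25.16,-3.3],[0,0,33.2]],[[9.96,25.16,-3.3],[0,0,33.2]],[[9.96,25.16,-3.3],[0,0,33.2]],[[9.96,25.16,-3.3],[0,0,33.2]],[[9.96,25.16,-3.3],[0,0,33.2]],[[9.96,25.16,-3.3],[0,0,33.2]],[[9.96,25.16,-3.3],[0,0,33.2]],[[9.96,25.16,-3.3],[0,0,33.2]],[[9.96,25.16,-3.3],[0,0,33.2]],[[9.96,25.16,-3.3],[0,0,33.2]],[[9.96,25.16,-3.3],[0,0,33.2]],[[9.96,25.16,-3.3],[0,0,33.2]],[[9.96,25.16,-3.3],[0,0,33.2]]]' 0.5
python3 - <<'E'
from h import *
import pickle
s=snap('wrist','w1.png');pickle.dump(s,open('w1.pkl','wb'))
o=robot.get_obs();print(o['joint_pos'])
for P in([.4259,.2459,.011],[.4259,.2459,.037]):print(px(s,P))
E
```

```text
clock: 2.15
tcp_pos: [0.4256, 0.2457, 0.1316]
tool_rot: [-0.002, 1.0, -0.0, -0.001]
ft_force: [1.0, 1.7, 0.0]
finger_gap: 0.0429
grip_force: 0.0
[ 3.86764103e-01 -3.70405356e-02 -1.84085691e-01  1.42510891e+00
 -1.33206599e-05  3.82403318e-01]
[282.96999411 201.88053226]
[282.97681687 211.84701533]
```

View pics/w1.png

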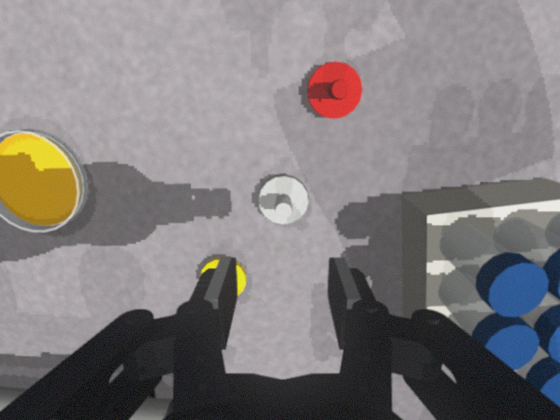

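The wrist view shows the steel disc at (283,200) with its nipple top at (284,211), which matches the estimate. Next I descend and grip the nipple.

```bash
python3 -m pendant '[[[0,0,-1.6],[0,0,0]],[[0,0,-3],[0,0,0]],[[0,0,-3.6],[0,0,0]],[[0,0,-3.9],[0,0,0]],[[0,0,-3.9],[0,0,0]]]' 0.5
python3 -m pendant '[[[0,0,0],[0,0,0]],[[0,0,0],[0,0,0]],[[0,0,0],[0,0,0]],[[0,0,0],[0,0,0]],[[0,0,0],[0,0,0]],[[0,0,0],[0,0,0]]]' 0
```

```text
clock: 2.7
tcp_pos: [0.4248, 0.2449, 0.0139]
tool_rot: [0.0, 1.0, -0.001, -0.001]
ft_force: [-0.6, -0.5, 0.8]
finger_gap: 0.0424
grip_force: 0.0
clock: 3.3
tcp_pos: [0.4278, 0.2463, 0.0174]
tool_rot: [-0.0, 1.0, 0.001, 0.002]
ft_force: [-1.1, -0.1, 6.4]
finger_gap: 0.0097
grip_force: 58.8
```

```bash
python3 -m pendant '[[[0,0,0.5],[0,0,0]],[[0,0,1.5],[0,0,0]],[[0,0,3],[0,0,0]],[[0,0,4.5],[0,0,0]],[[0,0,6],[0,0,0]],[[0,0,7.87],[0,0,0]],[[1,-1.5,7.87],[0,0,0]],[[2,-3,7.87],[0,0,0]],[[3,-4.5,7.87],[0,0,0]],[[4,-6,7.87],[0,0,0]],[[5,-7.5,7.87],[0,0,0]],[[6,-9,7.87],[0,0,0]],[[6.48,-9.83,7.87],[0,0,0]],[[6.48,-9.83,7.87],[0,0,0]],[[6.48,-9.83,7.87],[0,0,0]],[[6.48,-9.83,7.87],[0,0,0]]]'
python3 - <<'E'
from h import *
import pickle
s=snap('wrist');pickle.dump(s,open('w2.pkl','wb'))
cv2.imwrite('pics/w2.png',cv2.resize(s['color'],(800,600),interpolation=cv2.INTER_CUBIC))
t=snap('top');pickle.dump(t,open('t2.pkl','wb'))
o=robot.get_obs();print(o['joint_pos'],o['tcp_pos'],o['ft_force'])
for P in([.62,-.049,.15],o['tcp_pos']-[0,0,.002]):print(px(s,P))
E
```

```text
clock: 4.9
tcp_pos: [0.6198, -0.0487, 0.2512]
tool_rot: [-0.0, 1.0, 0.0, -0.001]
ft_force: [0.3, 0.9, -1.3]
finger_gap: 0.0095
grip_force: 58.8
[-1.85126352e-01  3.17750734e-01  4.48463224e-01  1.70120721e+00
  3.03173170e-04 -1.87427274e-01] [ 0.61987249 -0.04792366  0.25204778] [-0.39074329  0.3133489  -0.8742964 ]
[282.10156137 208.9128266 ]
[284.17168498 272.39705694]
```

View pics/w2.png

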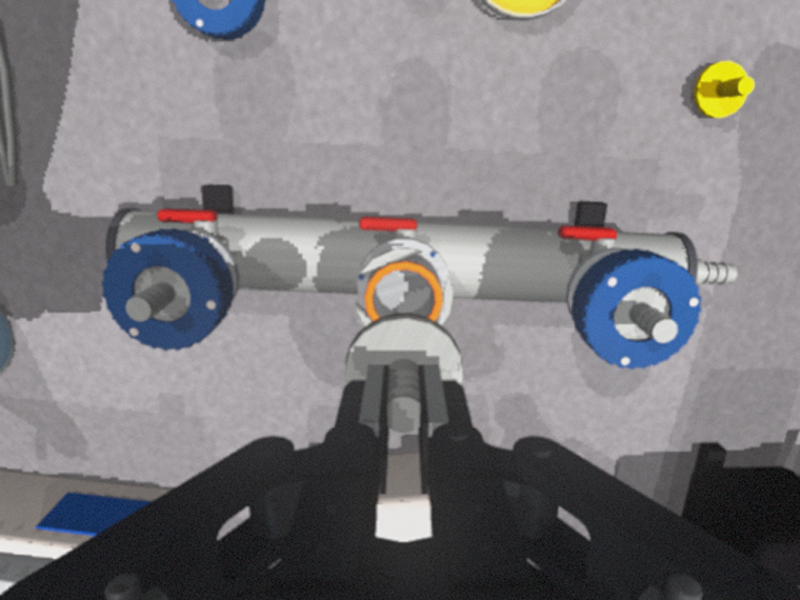

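The wrist view shows the disc held upright between the pads, with flange edges at x 347–462 and its top edge at v≈318. The gasket's outer edges are at x 365–443 and its top at v≈262. I'll refine the mouth position by segmenting the orange.

```bash
python3 - <<'E'
from h import *
import pickle
from scipy.optimize import least_squares
a,b=pickle.load(open('s0.pkl','rb'));w=pickle.load(open('w2.pkl','rb'))
def orange(s,u,v,r=30):
    h=cv2.cvtColor(s['color'],cv2.COLOR_BGR2HSV);m=((h[...,0]>5)&(h[...,0]<20)&(h[...,1]>120)).astype(np.uint8)
    k=np.zeros_like(m);k[v-r:v+r,u-r:u+r]=m[v-r:v+r,u-r:u+r]
    c=max(cv2.findContours(k,cv2.RETR_EXTERNAL,cv2.CHAIN_APPROX_NONE)[0],key=len)[:,0,:].astype(float);return c
ca=orange(a,291,144);cb=orange(b,238,218);cw=orange(w,282,209)
cw=cw[cw[:,1]<222]
print(len(ca),len(cb),len(cw))
th=np.linspace(0,2*np.pi,180)
def res(p,views):
    out=[]
    P=np.c_[p[0]+p[3]*np.cos(th),p[1]+p[3]*np.sin(th),np.full(180,p[2])]
    for s,c in views:
        q=np.array([px(s,x) for x in P]);out.append(np.sqrt(((c[:,None]-q[None])**2).sum(-1)).min(1)) 
    return np.concatenate(out)
for n,v in(('ab',[(a,ca),(b,cb)]),('abw',[(a,ca),(b,cb),(w,cw)])):
    r=least_squares(res,[.62,-.049,.15,.02],args=(v,),x_scale=.01,diff_step=1e-3);print(n,r.x.round(4),r.fun.std())
r=least_squares(lambda p:res([p[0],p[1],.1505,.0205],[(w,cw)]),[.62,-.049],diff_step=1e-3);print('w only',r.x.round(4))
r=least_squares(lambda p:res([p[0],p[1],.1505,.0205],[(a,ca)]),[.62,-.049],diff_step=1e-3);print('a only',r.x.round(4))
o=robot.get_obs();t=o['tcp_pos'];print(t)
for dz in(-.003,0):
  for d in([-.0205,0],[0,.0205],[0,-.0205]):print(dz,d,px(w,t+[d[0],d[1],dz])*800/560)
E
```

```text
50 14 187
ab [ 0.6216 -0.0483  0.1495  0.0201] 0.13003468200764443
abw [ 0.6208 -0.049   0.1477  0.0188] 0.8777975488633387
w only [ 0.622  -0.0491]
a only [ 0.6213 -0.0482]
[ 0.61987249 -0.04792366  0.25204778]
-0.003 [-0.0205, 0] [406.18729857 330.95523795]
-0.003 [0, 0.0205] [466.82292823 387.75467838]
-0.003 [0, -0.0205] [345.05631934 387.51004906]
0 [-0.0205, 0] [406.23856187 334.44191648]
0 [0, 0.0205] [467.95145613 392.10502393]
0 [0, -0.0205] [344.01628026 391.85674213]
```

```bash
python3 -m pendant '[[[0.08,0,-1],[0,0,0]],[[0.08,0,-2],[0,0,0]],[[0.08,0,-2.5],[0,0,0]],[[0.08,0,-2.5],[0,0,0]],[[0.08,0,-2.5],[0,0,0]]]'
python3 - <<'E'
from h import *
import pickle
s=snap('wrist');pickle.dump(s,open('w3.pkl','wb'))
cv2.imwrite('pics/w3.png',cv2.resize(s['color'][150:300,180:380],(800,600),interpolation=cv2.INTER_CUBIC))
o=robot.get_obs();print(o['tcp_pos'])
for z in(.150,.122):
 for d in([0,0],[-.0205,0],[0,.0205],[0,-.0205]):print(z,d,(px(s,[.6213+d[0],-.0487+d[1],z])-[180,150])*4)
for dz in(-.006,-.011):
 for d in([-.0205,0],[0,.0205],[0,-.0205]):print(dz,d,(px(s,o['tcp_pos']+[d[0],d[1],dz])-[180,150])*4)
E
```

```text
clock: 5.5
tcp_pos: [0.6225, -0.0483, 0.1773]
tool_rot: [-0.001, 1.0, -0.0, 0.0]
ft_force: [0.5, -0.1, -0.9]
finger_gap: 0.0095
grip_force: 58.8
[ 0.62319965 -0.04868446  0.17829471]
0.15 [0, 0] [407.57980271 389.58088167]
0.15 [-0.0205, 0] [408.02912836 248.08983997]
0.15 [0, 0.0205] [556.57011884 390.01438558]
0.15 [0, -0.0205] [258.61332851 388.95726234]
0.122 [0, 0] [407.98417671 315.78210755]
0.122 [-0.0205, 0] [408.38783121 190.34192037]
0.122 [0, 0.0205] [538.2915406 316.2006221]
0.122 [0, -0.0205] [277.69441575 315.28611344]
-0.006 [-0.0205, 0] [407.74174072 323.15493021]
-0.006 [0, 0.0205] [574.76609625 479.72998746]
-0.006 [0, -0.0205] [239.76051128 478.52590534]
-0.011 [-0.0205, 0] [407.83086426 307.96432846]
-0.011 [0, 0.0205] [570.19706414 460.77550059]
-0.011 [0, -0.0205] [244.52649292 459.60827621]
```

View pics/w3.png

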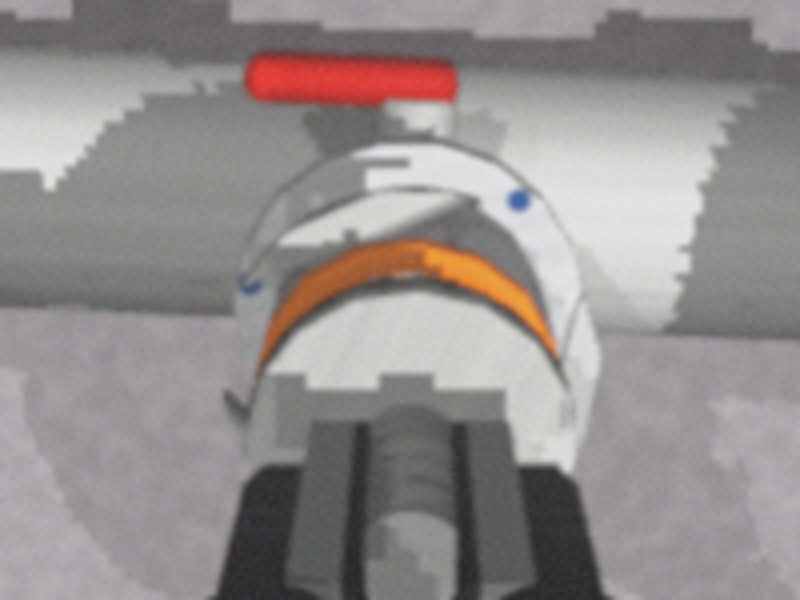

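The near view shows the gasket rim top at (410,239) and the flange underside edge at (410,278), side edges at about 243 and 575. The lateral centres agree, and the disc sits about 0–1 mm off along x. Blue dots are visible at (518,200) and (250,283). I lower it gently.

```bash
python3 - <<'E'
from h import *
import pickle
s=pickle.load(open('w3.pkl','rb'))
for x in(.619,.621,.623):
  print(x,(px(s,[x,-.0485,.1968])-[180,150])*4,(px(s,[x-.006,-.0485,.1968])-[180,150])*4)
# gap angle from dots (shoulder z=mouth-28)
for u,v in((518,200),(250,285)):
  P=at(s,180+u/4,150+v/4,.1225); d=P-[.6202,-.0487,.1225];print(np.hypot(*d[:2]),np.degrees(np.arctan2(d[1],d[0])))
E
python3 -m pendant '[[[0,0,-0.15],[0,0,0]],[[0,0,-0.25],[0,0,0]],[[0,0,-0.3],[0,0,0]],[[0,0,-0.3],[0,0,0]]]'
python3 -m pendant '[[[0,0,-0.07],[0,0,0]],[[0,0,-0.07],[0,0,0]]]'
```

```text
0.619 [408.54507034 555.48440278] [408.72821267 504.33322376]
0.621 [408.48513928 572.21148315] [408.66660221 521.54676915]
0.623 [408.42575835 588.77939791] [408.60555637 538.59666327]
0.024629400695556174 137.2038833289222
0.024977095009792963 -99.51584106784003
clock: 5.95
tcp_pos: [0.6227, -0.0495, 0.1672]
tool_rot: [-0.0, 1.0, 0.0, -0.0]
ft_force: [0.0, -0.6, -1.2]
finger_gap: 0.0095
grip_force: 58.8
clock: 6.15
tcp_pos: [0.6227, -0.0495, 0.165]
tool_rot: [-0.0, 1.0, 0.0, -0.0]
ft_force: [0.8, 0.6, -1.1]
finger_gap: 0.0094
grip_force: 58.8
```

```bash
for i in 1; do :; done
python3 -m pendant '[[[0,0,-0.05],[0,0,0]],[[0,0,-0.05],[0,0,0]]]' | grep -E 'tcp|ft'
python3 -m pendant '[[[0,0,-0.05],[0,0,0]],[[0,0,-0.05],[0,0,0]]]' | grep -E 'tcp|ft'
python3 -m pendant '[[[0,0,-0.05],[0,0,0]],[[0,0,-0.05],[0,0,0]]]' | grep -E 'tcp|ft'
```

```text
tcp_pos: [0.6229, -0.0495, 0.1641]
ft_force: [0.0, 0.0, 0.4]
tcp_pos: [0.6229, -0.0495, 0.1641]
ft_force: [-3.3, -0.6, 4.4]
tcp_pos: [0.623, -0.0495, 0.1641]
ft_force: [-4.1, -0.2, 9.9]
```

Contact at about 0.164, which matches the flange on the gasket. I release, rise and check.

```bash

python3 -m pendant '[[[0,0,0.05],[0,0,0]],[[0,0,0.05],[0,0,0]],[[0,0,0.05],[0,0,0]],[[0,0,0.05],[0,0,0]]]' 0.35
python3 -m pendant '[[[0,0,0.6],[0,0,0]],[[0,0,1.5],[0,0,0]],[[0,0,2.5],[0,0,0]],[[0,0,2.8],[0,0,0]],[[0,0,2.8],[0,0,0]]]'
python3 - <<'E'
from h import *
import pickle
s=snap('wrist');pickle.dump(s,open('w4.pkl','wb'))
t=snap('top');sc=snap('scene')
u,v=px(s,[.621,-.049,.155]).astype(int);print(u,v)
A=cv2.resize(s['color'][v-50:v+50,u-65:u+65],(780,600),interpolation=cv2.INTER_CUBIC)
cv2.imwrite('pics/w4.png',A)
X0=np.array([u-65,v-50])
for n,P in(('mouthflange',[.621,-.0487,.1505]),('top',[.621,-.0487,.1555]),('nip',[.621,-.0487,.1815])):
  print(n,[((px(s,np.add(P,d))-X0)*6).round() for d in([0,0,0],[-.0205,0,0],[.0205,0,0],[0,.0205,0],[0,-.0205,0])])
print(X0,robot.get_obs()['tcp_pos'])
E
```

```text
clock: 7.15
tcp_pos: [0.6227, -0.0494, 0.1616]
tool_rot: [-0.0, 1.0, 0.0, -0.0]
ft_force: [-1.2, 0.5, 0.4]
finger_gap: 0.0299
grip_force: 0.0
clock: 7.65
tcp_pos: [0.6239, -0.0496, 0.2481]
tool_rot: [-0.0, 1.0, -0.0, 0.002]
ft_force: [0.2, 0.1, -0.1]
finger_gap: 0.0295
grip_force: 0.0
283 207
mouthflange [array([396., 293.]), array([397., 132.]), array([396., 446.]), array([561., 293.]), array([231., 293.])]
top [array([396., 305.]), array([397., 141.]), array([396., 461.]), array([564., 306.]), array([228., 305.])]
nip [array([397., 378.]), array([398., 197.]), array([396., 548.]), array([583., 378.]), array([210., 377.])]
[218 157] [ 0.62219674 -0.04934513  0.24414335]
```

View pics/w4.png

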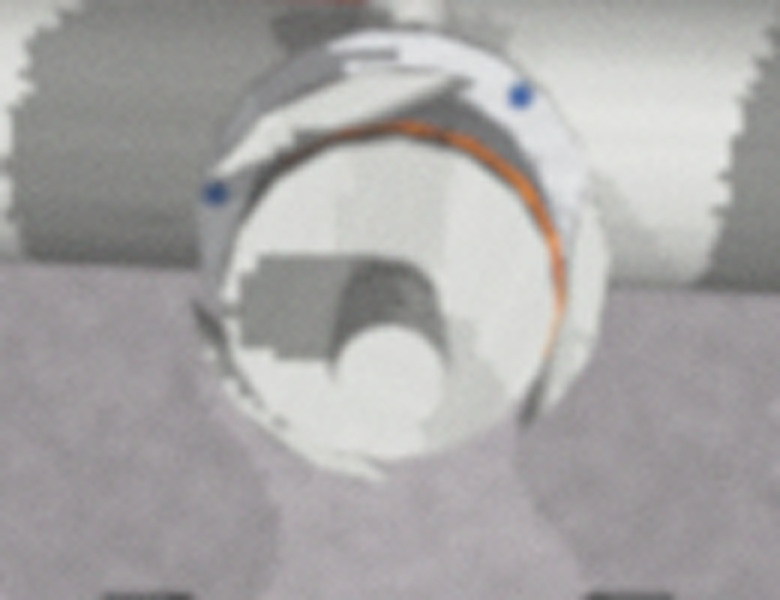

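The picture shows the disc flat and centred: flange at (393,299), nipple top at (391,372), with a thin gasket rim on the right and dots at (520,95) and (215,190). Next, the ring.

```bash

python3 -m pendant '[[[-1,-0.7,0],[0,0,0.76]],[[-2.2,-1.5,0],[0,0,0.76]],[[-3.4,-2.3,-0.5],[0,0,0.76]],[[-4.6,-3.2,-1.5],[0,0,0.76]],[[-5.6,-4,-2.5],[0,0,0.76]],[[-6.27,-4.37,-3.5],[0,0,0.76]],[[-6.27,-4.37,-4],[0,0,0.76]],[[-6.27,-4.37,-4],[0,0,0.76]],[[-6.27,-4.37,-4],[0,0,0.76]]]' 1
python3 - <<'E'
from h import *
import pickle
s=pickle.load(open('w4.pkl','rb'))
for u,v in((520,95),(215,190)):
  P=at(s,218+u/6,157+v/6,.1225); d=P-[.6203,-.0488,.1225];print(np.hypot(*d[:2]),np.degrees(np.arctan2(d[1],d[0])))
s=snap('wrist');pickle.dump(s,open('w5.pkl','wb'))
u,v=px(s,[.4346,-.18,.022]).astype(int);X0=np.array([u-65,v-50]);print(X0,robot.get_obs()['tcp_pos'])
cv2.imwrite('pics/w5.png',cv2.resize(s['color'][v-50:v+50,u-65:u+65],(780,600),interpolation=cv2.INTER_CUBIC))
for z,r in((.022,0),(.022,.0263)):
  print([((px(s,[.4346+r*np.cos(np.radians(t)),-.180+r*np.sin(np.radians(t)),z])-X0)*6).round() for t in (93.8,-26.2,-146.2)])
E
```

```text
clock: 8.7
tcp_pos: [0.4341, -0.1801, 0.1253]
tool_rot: [-0.033, 0.999, 0.001, -0.001]
ft_force: [-0.4, -0.5, -0.1]
finger_gap: 0.0856
grip_force: 0.0
0.025007628192185813 137.7014667288105
0.025154009878328408 -101.91678718148857
[217 158] [ 0.4351343  -0.18043463  0.12657521]
[array([393., 303.]), array([393., 303.]), array([393., 303.])]
[array([599., 304.]), array([292., 469.]), array([288., 129.])]
```

View pics/w5.png

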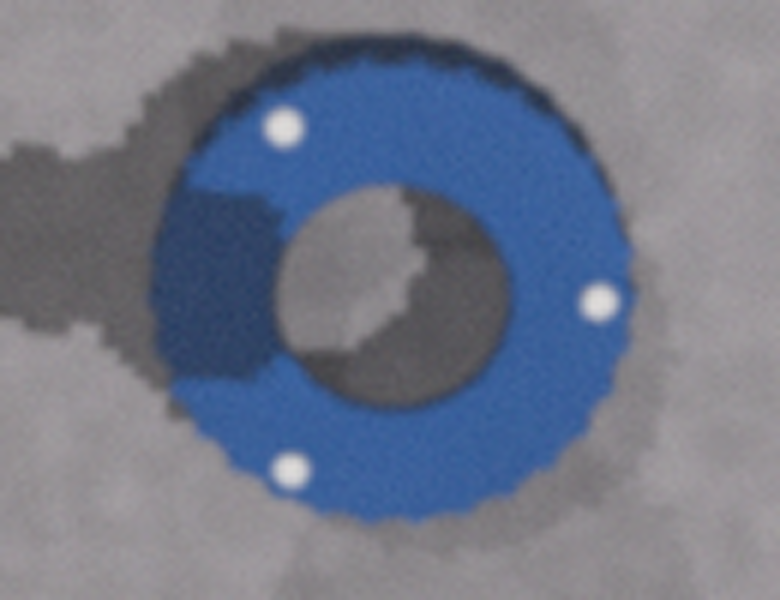

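The ring's dots are at (599,302), (291,470) and (284,128), within 0.5 mm of the prediction. The gap directions come to about 18°, 138° and -102°. I grip it now.

```bash

python3 -m pendant '[[[0,0,-1.6],[0,0,0]],[[0,0,-3],[0,0,0]],[[0,0,-3.8],[0,0,0]],[[0,0,-4.07],[0,0,0]],[[0,0,-4.07],[0,0,0]]]'
python3 -m pendant '[[[0,0,0],[0,0,0]],[[0,0,0],[0,0,0]],[[0,0,0],[0,0,0]],[[0,0,0],[0,0,0]],[[0,0,0],[0,0,0]]]' 0.5
```

```text
clock: 9.25
tcp_pos: [0.4351, -0.1802, 0.0042]
tool_rot: [-0.034, 0.999, 0.0, -0.0]
ft_force: [-0.1, -0.3, 0.7]
finger_gap: 0.0858
grip_force: 0.0
clock: 9.75
tcp_pos: [0.4372, -0.1815, 0.0078]
tool_rot: [-0.034, 0.999, -0.001, 0.003]
ft_force: [-0.4, 1.4, 6.0]
finger_gap: 0.0595
grip_force: 63.0
```

```bash

python3 -m pendant '[[[0,0,0.5],[0,0,0]],[[0,0,1.5],[0,0,0]],[[0,0,3],[0,0,0]],[[0,0,4.5],[0,0,0]],[[0,0,6],[0,0,0]],[[0,0,7.3],[0,0,0]],[[0.5,0.3,8.07],[0,0,1]],[[1.5,1,8.07],[0,0,2.5]],[[2.6,1.8,8.07],[0,0,4]],[[3.8,2.6,8.07],[0,0,5.5]],[[5,3.5,8.07],[0,0,7]],[[5.9,4.2,8.07],[0,0,8.3]],[[6.25,4.43,8.07],[0,0,8.9]],[[6.25,4.43,8.07],[0,0,8.9]],[[6.25,4.43,8.07],[0,0,8.9]],[[6.25,4.43,8.07],[0,0,8.9]]]'
python3 - <<'E'
from h import *
import pickle
s=snap('wrist');pickle.dump(s,open('w6.pkl','wb'));o=robot.get_obs()
cv2.imwrite('pics/w6.png',cv2.resize(s['color'],(800,600),interpolation=cv2.INTER_CUBIC))
print(o['joint_pos'],o['tcp_pos'],o['ft_force'],o['torque'])
c=o['tcp_pos']+[-.0017,-.0017,.0145]
for t in (138,18,-102):
  print(t,px(s,c+np.array([.0263*np.cos(np.radians(t)),.0263*np.sin(np.radians(t)),0]))/.7)
print('nip',px(s,[.6203,-.0491,.1815])/.7,'ringc',px(s,c)/.7)
E
```

```text
clock: 11.35
tcp_pos: [0.6218, -0.0484, 0.2473]
tool_rot: [-0.409, 0.913, -0.0, 0.0]
ft_force: [0.0, 0.3, -1.1]
finger_gap: 0.0591
grip_force: 65.0
[-1.85149435e-01  3.20065125e-01  4.41627587e-01  1.69141979e+00
 -2.52951318e-04 -1.02682723e+00] [ 0.6217188  -0.04846238  0.24721815] [ 0.81044049  0.02172854 -1.09336995] [ 0.03657377 -0.00576408  0.05171539]
138 [489.66040399 407.21992749]
18 [361.01196515 469.6511273 ]
-102 [357.36350086 336.80344462]
nip [404.13884565 318.53413541] ringc [402.7497946  406.94907979]
```

View pics/w6.png

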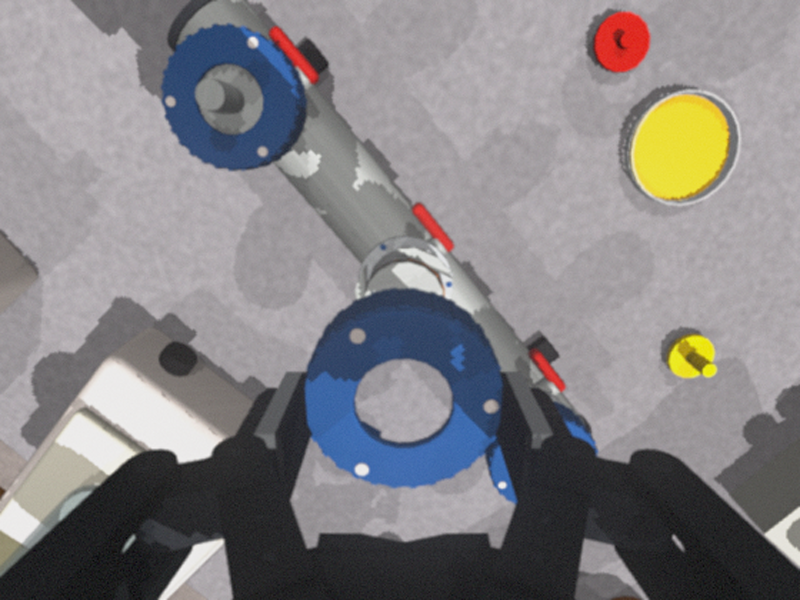

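The held ring's dots are at (490,407), (362,469) and (357,336), exactly as predicted. I check the mouth in the same image from its shoulder dots at (383,247) and (449,285).

```bash
python3 - <<'E'
from h import *
import pickle
from scipy.optimize import least_squares
s=pickle.load(open('w6.pkl','rb'))
# ring centre: fit x,y,yaw,z to dots
O=np.array([(490,407),(362,469),(357.5,336)])*.7
def g(p):
    return np.concatenate([px(s,[p[0]+.0263*np.cos(p[3]+t),p[1]+.0263*np.sin(p[3]+t),p[2]])-o for t,o in zip((0,-2*np.pi/3,2*np.pi/3),O)])
r=least_squares(g,[.62,-.05,.26,2.4],x_scale=[.01,.01,.01,.1]);print(r.x,np.degrees(r.x[3]),r.cost)
h=cv2.cvtColor(s['color'],cv2.COLOR_BGR2HSV)
m=((h[...,0]>100)&(h[...,0]<130)&(h[...,1]>120)).astype(np.uint8)
n,_,st,ce=cv2.connectedComponentsWithStats(m)
for i in range(1,n):
    if st[i,4]<60 and 255<ce[i][0]<330 and 165<ce[i][1]<210:
        P=at(s,*ce[i],.1225);d=P-[.6203,-.0488,0];print(ce[i]/.7,st[i,4],P[:2],np.hypot(*d[:2]),np.degrees(np.arctan2(d[1],d[0])))
s4=pickle.load(open('w4.pkl','rb'))
for u,v in((520,95),(215,190)): print('w4',at(s4,218+u/6,157+v/6,.1225)[:2])
E
```

```text
[ 0.61982262 -0.05016644  0.26161613  2.4099082 ] 138.07756867673862 0.14119520529680737
[382.85714286 247.14285714] 1 [ 0.61510218 -0.0729331 ] 0.024686515341923388 -102.15476559242477
[448.0952381  283.80952381] 3 [ 0.60146806 -0.03195348] 0.025267516791073044 138.18508699881565
w4 [ 0.60180315 -0.03197003]
w4 [ 0.61510593 -0.0734119 ]
```

```bash

python3 -m pendant '[[[0.017,0.045,-0.8],[0,0,0]],[[0.017,0.045,-1.8],[0,0,0]],[[0.017,0.045,-2.4],[0,0,0]],[[0.017,0.045,-2.6],[0,0,0]],[[0.017,0.045,-2.6],[0,0,0]],[[0.017,0.045,-2.6],[0,0,0]]]'
python3 - <<'E'
from h import *
import pickle
s=snap('wrist');pickle.dump(s,open('w7.pkl','wb'));o=robot.get_obs();c=o['tcp_pos']
print(c,o['ft_force'],o['torque'])
cv2.imwrite('pics/w7.png',s['color'])
h=cv2.cvtColor(s['color'],cv2.COLOR_BGR2HSV)
# nipple top: predicted; ring dots: bright low-saturation blobs on ring
m=((h[...,1]<90)&(h[...,2]>120)).astype(np.uint8)
n,_,st,ce=cv2.connectedComponentsWithStats(m)
for i in range(1,n):
    if 15<st[i,4]<900 and 230<ce[i][0]<360 and 170<ce[i][1]<400: print(ce[i],st[i])
print('nip',px(s,[.6203,-.0491,.1815]))
for t in(138,18,-102):print(px(s,[.6203+.0263*np.cos(np.radians(t)),-.0488+.0263*np.sin(np.radians(t)),c[2]+.0145]))
m=((h[...,0]>100)&(h[...,0]<130)&(h[...,1]>120)).astype(np.uint8)
n,_,st,ce=cv2.connectedComponentsWithStats(m)
for i in range(1,n):
    if st[i,4]<60 and 200<ce[i][0]<360 and ce[i][1]<260:
        P=at(s,*ce[i],.1225);d=P-[.6203,-.0488,0];print(ce[i],st[i,4],P[:2],np.hypot(*d[:2]),np.degrees(np.arctan2(d[1],d[0])))
E
```

```text
clock: 12.0
tcp_pos: [0.6232, -0.0468, 0.17]
tool_rot: [-0.409, 0.913, -0.001, 0.001]
ft_force: [0.6, 0.6, 0.1]
finger_gap: 0.0593
grip_force: 65.0
[ 0.62354438 -0.04674441  0.17038644] [ 0.47665038 -0.24800902 -1.77191714] [-0.05519796 -0.04839659 -0.01513114]
[249.8877551  234.87755102] [245 230  11  11  98]
[343.12222222 284.21111111] [338 279  11  11  90]
[345.75 309.9 ] [342 306   7   8  20]
[252.85542169 328.1686747 ] [248 324  11  10  83]
nip [282.93546205 279.26571135]
[344.57146814 283.95943214]
[253.91585388 327.81479699]
[251.57050785 234.23081846]
[262. 196.] 9 [ 0.61524954 -0.07322716] 0.02494380635506313 -101.68163940081537
[275. 208.] 1 [ 0.61449404 -0.06269534] 0.01505954083894723 -112.67687567627868
[295. 209.] 1 [ 0.60605277 -0.05436501] 0.015295521408879164 -158.66423311846623
[264. 211.] 1 [ 0.62062784 -0.06564443] 0.01684761753733436 -88.88499102515458
[305. 211.] 1 [ 0.60243292 -0.04948137] 0.017880067810007998 -177.81606151492267
[277. 212.] 1 [ 0.61527508 -0.06005357] 0.012324475066874235 -114.06159733117724
[310. 216.] 1 [ 0.60224022 -0.04511217] 0.01843246497907634 168.458793750955
[313. 216.] 1 [ 0.60090198 -0.04392295] 0.020001721530136556 165.8872047648563
[328. 228.] 1 [ 0.59905872 -0.03203624] 0.02705948442800545 141.7192594239874
[229. 238.] 1 [ 0.64834973 -0.06707182] 0.03347606338224462 -33.080540332553774
```

```bash

python3 -m pendant '[[[-0.015,0.013,-0.25],[0,0,0]],[[-0.015,0.013,-0.45],[0,0,0]],[[-0.015,0.013,-0.55],[0,0,0]],[[-0.015,0.013,-0.65],[0,0,0]],[[-0.015,0.013,-0.65],[0,0,0]]]'|grep -E 'tcp|ft'
python3 -m pendant '[[[0,0,-0.06],[0,0,0]],[[0,0,-0.06],[0,0,0]]]'|grep -E 'tcp|ft'
```

```text
tcp_pos: [0.6219, -0.0458, 0.148]
ft_force: [-0.3, -0.3, -1.9]
tcp_pos: [0.6224, -0.0459, 0.1475]
ft_force: [-0.2, -0.7, 0.8]
```

```bash

python3 -m pendant '[[[0,0,-0.06],[0,0,0]],[[0,0,-0.06],[0,0,0]]]'|grep -E 'tcp|ft'
python3 -m pendant '[[[0,0,-0.05],[0,0,0]],[[0,0,-0.05],[0,0,0]]]'|grep -E 'tcp|ft'
python3 -c "
from cell import robot
o=robot.get_obs();print(o['torque'],o['ft_force'],o['joint_pos'],o['tcp_pos'])"
```

```text
tcp_pos: [0.6225, -0.0459, 0.1475]
ft_force: [-3.1, 1.0, 4.8]
tcp_pos: [0.6225, -0.0459, 0.1474]
ft_force: [-4.9, 0.5, 10.2]
[ 0.10109198  1.03223187 -0.06192992] [-4.85539521  0.47742386 10.21429165] [-1.80912025e-01  3.01389895e-01  2.19944762e-01  1.48645344e+00
 -1.25039915e-04 -1.02442743e+00] [ 0.6224813  -0.0458894   0.14742935]
```

The stop is firm at TCP z≈0.1475. To tell gap from lug, I ease off, turn 20° clockwise (keeping the ring's centre fixed), then tug up slightly.

```bash

python3 -m pendant '[[[0,0,0.09],[0,0,0]],[[0,0,0.09],[0,0,0]],[[0.008,-0.012,0.09],[0,0,-1]],[[0.012,-0.018,0.09],[0,0,-2]],[[0.015,-0.022,0.09],[0,0,-3]],[[0.016,-0.025,0.09],[0,0,-4]],[[0.016,-0.025,0.09],[0,0,-4]]]'
python3 -c "
from cell import robot
o=robot.get_obs();print(o['torque'],o['ft_force'],o['joint_pos'],o['tcp_pos'])"
python3 -m pendant '[[[0,0,0.1],[0,0,0]],[[0,0,0.15],[0,0,0]],[[0,0,0.15],[0,0,0]]]'
python3 -c "
from cell import robot
o=robot.get_obs();print(o['torque'],o['ft_force'],o['tcp_pos'])"
```

```text
clock: 13.85
tcp_pos: [0.6239, -0.047, 0.1475]
tool_rot: [-0.245, 0.97, -0.001, 0.001]
ft_force: [1.0, -0.3, 4.2]
finger_gap: 0.0593
grip_force: 65.5
[-0.07777656 -0.17461291 -0.03265852] [ 0.95902171 -0.34921776  4.18879811] [-1.82239496e-01  3.05271700e-01  2.24865970e-01  1.48726658e+00
 -1.75797675e-04 -6.76490099e-01] [ 0.62394581 -0.04701317  0.14750336]
clock: 14.15
tcp_pos: [0.6222, -0.0466, 0.1493]
tool_rot: [-0.245, 0.97, 0.0, -0.001]
ft_force: [1.6, -1.1, -4.2]
finger_gap: 0.0593
grip_force: 65.9
[-0.13346932 -0.18972463  0.02045969] [ 1.57382218 -1.05911003 -4.19379108] [ 0.62216894 -0.04658886  0.14928487]
```

```bash

python3 -m pendant '[[[0,0,0.1],[0,0,0]],[[0,0,0.1],[0,0,0]]]' | grep -E 'tcp_|ft'
python3 -m pendant '[[[0,0,-0.2],[0,0,0]],[[0,0,-0.22],[0,0,0]],[[0,0,-0.22],[0,0,0]]]' | grep -E 'tcp_|ft'
```

```text
tcp_pos: [0.6219, -0.0466, 0.15]
ft_force: [3.2, -2.1, -16.7]
tcp_pos: [0.6231, -0.0466, 0.1492]
ft_force: [-0.2, -0.0, -1.0]
```

The tug is blocked (-16.7 N), so the pins are under the lugs. I screw on.

```bash
cat > st.py <<'E'
from cell import robot
import numpy as np
from scipy.spatial.transform import Rotation as R
o=robot.get_obs();X=R.from_quat(o['tool_rot']).as_matrix()[:,0]
yaw=np.degrees(np.arctan2(X[1],X[0]))%360
print('past gap %.1f'%(228.3-yaw),'torque',o['torque'].round(3),'F',o['ft_force'].round(1),'tcp',o['tcp_pos'].round(4),'gap',o['finger_gap'].round(4),'tau6',o['joint_torque'][5].round(3))
E
python3 -m pendant '[[[0,0,-0.05],[0,0,0]],[[0.002,-0.008,-0.05],[0,0,-1]],[[0.003,-0.015,-0.05],[0,0,-2]],[[0.004,-0.022,-0.05],[0,0,-3]],[[0.005,-0.03,-0.05],[0,0,-4]],[[0.005,-0.037,-0.05],[0,0,-5]],[[0.005,-0.037,-0.05],[0,0,-5]]]' >/dev/null; python3 st.py
python3 -m pendant '[[[0,-0.007,0],[0,0,-0.5]],[[0,-0.007,0],[0,0,-1]],[[0,-0.007,0],[0,0,-1]]]' >/dev/null; python3 st.py
```

```text
Traceback (most recent call last):
  File "st.py", line 6, in <module>
    print('past gap %.1f'%(228.3-yaw),'torque',o['torque'].round(3),'F',o['ft_force'].round(1),'tcp',o['tcp_pos'].round(4),'gap',o['finger_gap'].round(4),'tau6',o['joint_torque'][5].round(3))
                                                                                                                                 ^^^^^^^^^^^^^^^^^^^^^
AttributeError: 'float' object has no attribute 'round'
Traceback (most recent call last):
  File "st.py", line 6, in <module>
    print('past gap %.1f'%(228.3-yaw),'torque',o['torque'].round(3),'F',o['ft_force'].round(1),'tcp',o['tcp_pos'].round(4),'gap',o['finger_gap'].round(4),'tau6',o['joint_torque'][5].round(3))
                                                                                                                                 ^^^^^^^^^^^^^^^^^^^^^
AttributeError: 'float' object has no attribute 'round'
```

```bash
sed -i "s/o\['finger_gap'\].round(4)/o['finger_gap']/" st.py; python3 st.py
python3 -m pendant '[[[0,-0.003,0],[0,0,-0.4]],[[0,-0.003,0],[0,0,-0.4]]]' >/dev/null; python3 st.py
```

```text
past gap 49.9 torque [-0.047 -0.128 -0.029] F [-0.4 -0.1  3. ] tcp [ 0.6239 -0.0481  0.1476] gap 0.059155765469535146 tau6 0.113
past gap 51.9 torque [-0.096 -0.06  -0.022] F [0.7 0.8 5. ] tcp [ 0.6238 -0.0483  0.1476] gap 0.059214146184263475 tau6 0.041
```

```bash

python3 -m pendant '[[[0,-0.004,0.03],[0,0,-0.6]],[[0,-0.004,0.03],[0,0,-0.6]]]' >/dev/null; python3 st.py
python3 -m pendant '[[[-0.001,-0.004,0],[0,0,-0.6]],[[-0.001,-0.004,0],[0,0,-0.6]]]' >/dev/null; python3 st.py
```

```text
past gap 54.9 torque [-0.182 -0.13  -0.016] F [ 0.8 -0.1  3.1] tcp [ 0.6234 -0.0485  0.1476] gap 0.05898970850796018 tau6 0.138
past gap 57.8 torque [-0.276 -0.112  0.292] F [ 1.1 -0.7  3.8] tcp [ 0.6234 -0.0486  0.1475] gap 0.059411312617781424 tau6 0.461
```

```bash

python3 -m pendant '[[[-0.001,-0.004,0],[0,0,-0.5]],[[-0.001,-0.004,0],[0,0,-0.5]]]' >/dev/null; python3 st.py
```

```text
past gap 60.3 torque [-0.385 -0.178  0.525] F [ 0.2 -1.6  4.9] tcp [ 0.6233 -0.0488  0.1475] gap 0.05934127601548941 tau6 0.691
```

Torque is about 0.53 N m, so the ring is tight. I stop, release and retreat.

```bash

python3 -m pendant '[[[0,0,0],[0,0,0]],[[0,0,0],[0,0,0]],[[0,0,0],[0,0,0]],[[0,0,0],[0,0,0]],[[0,0,0],[0,0,0]]]' 1 | grep -E 'ft|gap'
python3 -m pendant '[[[0,0,0.4],[0,0,0]],[[0,0,1.2],[0,0,0]],[[0,0,2.2],[0,0,0]],[[0,0,3.3],[0,0,0]],[[0,0,3.3],[0,0,0]],[[0,0,3.3],[0,0,0]],[[0,0,3.3],[0,0,0]]]' | grep -E 'clock|tcp|ft'
python3 - <<'E'
from h import *
s=snap('wrist');u,v=px(s,[.6203,-.0488,.1595]).astype(int);print(u,v)
X0=np.array([u-65,v-50])
cv2.imwrite('pics/w8.png',cv2.resize(s['color'][v-50:v+50,u-65:u+65],(780,600),interpolation=cv2.INTER_CUBIC))
print((px(s,[.6203,-.0488,.1815])-X0)*6,[((px(s,[.6203+.0263*np.cos(np.radians(t)),-.0488+.0263*np.sin(np.radians(t)),.1595])-X0)*6).round() for t in(78,-42,-162)])
E
```

```text
ft_force: [-0.3, 0.7, 0.6]
finger_gap: 0.0852
clock: 17.65
tcp_pos: [0.6226, -0.0483, 0.2451]
ft_force: [0.2, -0.4, 0.0]
281 212
[392.49637679 365.66330681] [array([614., 302.]), array([286., 479.]), array([279., 115.])]
```

View pics/w8.png

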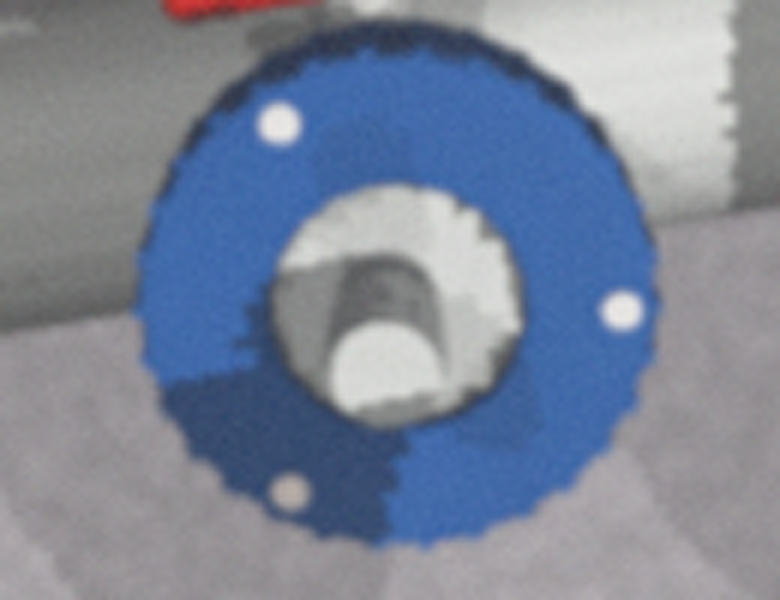

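The ring is level and concentric around the nipple, with dots at (622,310), (290,492) and (279,124). It has held its turn of about 60°, so I hand in.

```bash
python3 -c "
from cell import robot
print(robot.hand_in())"
```

```text
the job is handed in; nothing more can be done
None
```

The job is handed in: the inlet disc is seated nipple up in the open mouth and the blue ring is screwed down about 60° past the gap, the wrist reading about 0.53 N m at the last step, slightly over the 0.3–0.5 hand-tight band but under the 0.7 limit, with no verdict returned.

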